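# Load the wheel tray of the bearing press

### The arm

A 6-joint arm with a two-finger parallel gripper is mounted at the origin on the work surface. World frame = base frame: x ahead of the robot, y to its left, z up, the work surface at z = 0. Lengths are in m, angles in rad, forces in N, time in s.
With the tool pointing down it reaches from about 0.4 to 0.825 m from the base axis. Payload 7 kg.
Tool frame: the origin (TCP) lies at the very end of the fingers, on their centre line; the grasp point (between the pads) lies 19 mm behind it (env.grip_point_offset is the distance from the TCP to the grasp point, in m); z points along the fingers, y is the line along which they close (so a half turn about z gives the same grasp; the last joint's range is limited). The gripper opens to 85 mm and grips with 20 to 120 N. Pads are 22 mm wide; open, the fingers measure 114 mm over their backs; the gripper's body (76 mm by 85 mm) begins 54 mm behind the grasp point. The pads swing forward as they close: fully open they stand 13 mm farther back than shut.
Start: joints at [1.48, 0.359, 0.012, 0, -1.224, -0.288], TCP at [0.25, 0.627, 0.193] pointing down, gripper open.
Joint ranges: [-3.07, 3.07], [-1.43, 2.12], [-1.02, 1.25], [-3.03, 1.67], [-3.05, -0], [-3.03, 3.03]. Speed limits (rad/s): [2.39, 2.39, 3.01, 3.14, 3.14, 3.14].

### API

Orientations are given as a rotation vector (axis times angle).
In Python, from cell import env gives the robot as it stands. The module is installed in compiled form; this text tells all that it offers. Calls block until the motion is done:
- env.move_to(position, orientation): joint-space move of the TCP to a pose.
- env.servo_line(position, frame=None, vel=0.15, f_stop=None): straight line of the TCP; frame=None keeps the orientation; vel is the mean speed in m/s. With f_stop (N) it stops when the force on the tool has changed by that much, and returns True; else False.
- env.goto_joints(angles): joint-space move.
- env.open() and env.grab(): open the fingers fully, or close them until they stop; the grip force is fixed at half the most.
- env.pause(seconds).
- env.ik(position, orientation): joint angles nearest the present ones, or None.
- env.snapshot(name): name is "side" or "top" or "wrist"; returns the picture (384x512x3 uint8, blue, green, red); there is no depth.
- env.camera_info(name): a dict with "vfov" (degrees; the focal length in pixels is half the picture's height over the tangent of half this angle, whatever the lens; pixels are square), "cx", "cy" (the principal point, pixels), "pose" (4x4, takes a point from camera to world coordinates). Camera axes: x right, y down, z forward; pixel columns grow to the right and rows downward; lengths in m; the calibration is good to about 2 mm. A picture is of the moment at which its call begins: read the wrist's pose just before it. camera_info takes no time and is no camera call; for the wrist camera it gives the pose at the moment of the call.
A pose or a line that the arm cannot do raises env.PlanningError and nothing moves.
- env.close_job(): hands the job in; it is judged then, once.
Readings, each from a call of its own:
- env.current_clock(): time.
- env.current_joints(): joint angles.
- env.current_qvel(): joint speeds.
- env.current_effort(): joint torques, N m.
- env.current_ee_pos(): TCP position.
- env.current_orientation(): TCP orientation.
- env.current_ft_force(): force on the tool from outside, world axes, zero at the start.
- env.current_wrist_torque(): the same for the moment, N m.
- env.current_grip_width(): finger opening in m.
- env.current_finger_force(): force on a finger pad.
Only numpy, scipy, OpenCV 4.12 (cv2) and the standard library are available. Lean on these libraries where they do the work, as an engineer would, in place of code of your own. Each camera call takes 0.05 s, during which the arm holds its last target. There are 200 camera calls.

### The job

Raise the lever on the press head fully, squeeze the spring pin of the telescopic tray tube flush and draw the tray out to its other hole, then set every loose pink wheel flat in the tray, one to a bay, one of them in the bay nearest the press head. Squeeze the pin again and slide the loaded tray back in until the pin springs out, push the wooden wedge thin end first under the tray's long edge on the robot's side until it jams tight, and finally lower the lever all the way. Leave the bearing, the tool handle and the jar where they are.

Things in the scene. Friction and masses are not known exactly. Their poses are not given: they have to be found in the camera images.
- tray (a joint): Slide of the tray with its outer tube on the fixed inner tube, m: 0 = in (bay 1 under the press head), 0.090 = out, away from the head (press -y). About 2 N of friction with the pin pressed in; when out, the pin locks it with 2 mm of play. Only two holes, at 0 and 0.090, with end stops 1 mm beyond
- pin (a joint): Depth of the round-nosed brass detent pin, m: 0 = sprung out, 0.010 = flush with the tube's side, 0.014 = under the tube's wall between holes. Spring about 3 N at 0, 7 N when flush. It is on the fixed inner tube and does not travel. Once flush, its nose lets the tube slide over it; it springs out by itself at the next hole
- press: Fixed green bearing press; origin on the counter, x away from the robot, y along the tube towards the head. Aluminium outer tube: 34 mm wide (x +-17), 44 mm high (28 to 72 mm above the counter), 172 mm long, from 8 mm beyond the tray's end towards -y, free above; under it lies a plate 80 mm wide, 10 mm thick. The tube ends at a fixed bracket, 85 mm high, at y = -290
- pin_place (a point): Fixed point on the tube's axis beside the pin, 50 mm above the counter; axes as press. The 22 mm thick pin sticks 10 mm out of the tube's +x side (to x = 27 mm) through a hole 26 mm long and high, with 9 mm of tube wall above and below. Gripping the tube here across its sides, from above, presses the pin flush and holds the tube at once
- deck: The aluminium tray, 76 x 220 mm: origin in the middle of its floor's top (30 mm above the counter), axes as press. Floor 8 mm thick: its underside and lower edges are 22 mm above the counter, nothing under it. Walls and two ribs 8 mm high, 4 mm thick make three bays 68 mm square inside. An end plate 8 mm beyond its -y end, rising to 72 mm above the counter, joins the tube
- bay1 (a point): Centre of the floor of the bay nearest the press head (y = +72 mm on the tray); moves with the tray, under the head when the tray is in, clear of it when out
- bay2 (a point): Centre of the floor of the middle bay
- bay3 (a point): Centre of the floor of the bay nearest the tube (y = -72 mm on the tray)
- ram_axis (a point): Fixed point under the press head, 30 mm above the counter: the centre of bay 1 when the tray is in. The green head above is 80 mm wide in x, from 30 mm on the -y side of this point to its column at +y, 108 to 190 mm above the counter, with a button on top to 210 mm; its round foot hangs to 100 mm (83 mm with the lever down)
- lever (a joint): Angle of the lever on the robot's side of the press head, rad: 0 = fully raised, 1.0 = fully lowered (stops). It starts lowered and stays where it is left; about 1.5 N at its tip moves it. It lowers the steel foot to just above the wheel in bay 1
- lever_tip (a point): Centre of the 28 mm black ball at the lever's end. The lever, 85 mm long, points to the robot from a pivot on the head's -x face, 52 mm from the ram axis and 150 mm above the counter; the ball is about 191 mm high when raised and 109 mm when lowered, turning about the press's y axis
- wheel1: A pink urethane wheel, 60 mm in diameter and 50 mm high, lying flat; origin at the centre of its underside, z along its axle. It may be absent
- wheel2: Another such wheel; may be absent
- wheel3: Another such wheel; may be absent
- wedge: Plain wooden wedge, 120 mm long (x, thin end at +x), 40 mm wide (y), 34 mm high at the thick end, 6 mm at the thin end, 120 g. Origin at the centre of its underside. Under the tray's edge (22 mm high) it jams when the thin end is about 69 mm in, with some 50 mm of the thick end left outside
- wedge_tip (a point): Middle of the wedge's thin end, on its underside
- bearing: Gold bearing, 68 mm across and 20 mm high, origin at the centre of its underside; leave it alone
- tool_handle: Black tool handle, 156 mm long and 32 mm thick, lying along its x; origin under its centre; leave it alone
- jar: Glass jar of washers, 74 mm across and 104 mm high, origin at the centre of its underside; leave it alone
Mind the look-alikes: they are no part of the job. Several things have the shape of the wedge; the one meant has the colours described above.

How it is judged:
By the outcome, as a careful person would: the job done as asked, in the order asked, and still so for the second after the job is handed in, with the robot touching nothing.
Of wheel1, wheel2, wheel3 only 2 to 3 are there at a start; the rules pass over those that are not, and their reading is None.
At some moment in a run one of wheel1, wheel2, wheel3, wedge may be knocked a few centimetres aside while the robot is not near it.
It also fails if it takes over 208 s, if anything falls off the work surface, if the arm or the gripper's body presses on something with over 40 N, if the wrist force passes 120 N, or if a joint passes its speed limit or range.

## Working session

There is one attempt and no reset: what is moved stays moved. The work goes in short steps, each a Python script; the robot and the scene stay as the last script left them, time stands still between calls to the robot, and variables do not carry over. Pictures are saved under pics/ and viewed, at most 14 in all, crops included, and the job is handed in when it is done.

```bash
mkdir -p pics; ls; python3 - <<'E'
from cell import env
import cv2,numpy as np
for n in ("top","side"):
    cv2.imwrite(f"pics/{n}0.png",env.snapshot(n)); c=env.camera_info(n); print(n,c['vfov'],c['cx'],c['cy'],np.round(c['pose'],3).tolist())
c=env.camera_info("wrist");print(c['vfov'],c['cx'],c['cy'],np.round(c['pose'],3).tolist())
print(env.current_orientation(),env.grip_point_offset,env.current_clock())
E
```

```text
pics
top 42.3736942702873 261.33441617197377 195.6568184167357 [[0.027, -0.998, 0.064, 0.415], [-1.0, -0.028, -0.007, -0.018], [0.009, -0.064, -0.998, 1.596], [0.0, 0.0, 0.0, 1.0]]
side 42.596854665622686 253.0051440029312 183.41312255895326 [[-0.704, 0.519, -0.485, 1.179], [0.71, 0.524, -0.47, 0.637], [0.01, -0.675, -0.737, 1.138], [0.0, 0.0, 0.0, 1.0]]
63.15269324489797 260.0507846238934 191.638920999928 [[-0.369, -0.884, -0.286, 0.322], [-0.93, 0.351, 0.113, 0.597], [0.001, 0.308, -0.951, 0.372], [0.0, 0.0, 0.0, 1.0]]
[ 3.08395066e+00 -5.91287242e-01 -2.10878926e-04] 0.0187 0.1
```

View pics/top0.png

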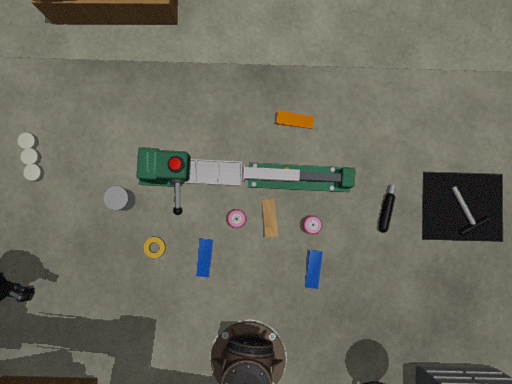

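View pics/side0.png

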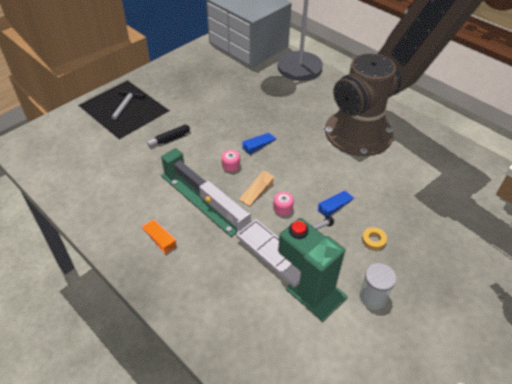

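Top view: pink wheels are at (236,218) and (313,225), with no third visible. Wedge candidates are wooden (270,218), blue (205,257), blue (314,269) and orange (295,120). I choose the wooden one. Lever ball is at (178,211), the head at left, and the bracket at (348,178). Next is one close crop.

```bash
cat > h.py <<'E'
from cell import env
import cv2,numpy as np
from scipy.spatial.transform import Rotation as R
def ray(cam,px,z,c=None):
    c=c or env.camera_info(cam); f=192/np.tan(np.radians(c['vfov']/2)); P=np.array(c['pose'])
    px=np.atleast_2d(np.array(px,float))
    d=np.c_[(px[:,0]-c['cx'])/f,(px[:,1]-c['cy'])/f,np.ones(len(px))]@P[:3,:3].T
    return P[:3,3]+d*((z-P[2,3])/d[:,2])[:,None]
def mask(im,lo,hi): return cv2.inRange(cv2.cvtColor(im,cv2.COLOR_BGR2HSV),lo,hi)
def blobs(m,amin=30):
    cs,_=cv2.findContours(m,cv2.RETR_EXTERNAL,cv2.CHAIN_APPROX_NONE)
    return sorted([c for c in cs if cv2.contourArea(c)>amin],key=cv2.contourArea,reverse=True)
def down(yaw):
    "tool down, finger closing line (tool y) at angle yaw from world +y; nearest half turn chosen in go()"
    return (R.from_euler('z',yaw)*R.from_euler('x',np.pi)).as_rotvec()
def st(): print('t',round(env.current_clock(),1),'p',np.round(env.current_ee_pos(),4),'F',np.round(env.current_ft_force(),1),'w',round(env.current_grip_width(),4))
E
python3 - <<'E'
from h import *
im=cv2.imread('pics/top0.png')
for nm,lo,hi,z in (('pink',(150,60,80),(179,255,255),.05),('wood',(8,60,120),(22,200,255),.02),('green',(65,60,20),(95,255,255),0.01),('gold',(20,120,100),(32,255,255),.02)):
    for c in blobs(mask(im,lo,hi)):
        (x,y),(w,h),a=r=cv2.minAreaRect(c); print(nm,np.round([x,y,w,h,a],1),np.round(ray('top',(x,y),z)[0],4))
cv2.imwrite('pics/crop.png',cv2.resize(im[110:260,130:360],None,fx=3.4,fy=3.4,interpolation=cv2.INTER_CUBIC))
E
```

```text
pink [236. 218.  18.  18.  90.] [0.4421 0.0483 0.05  ]
pink [312. 224.  18.  18.   0.] [ 0.4298 -0.1892  0.05  ]
wood [269.5 217.5  38.3  12.9  84.8] [ 0.4469 -0.057   0.02  ]
wood [152.  247.5  21.   18.   90. ] [0.3422 0.3121 0.02  ]
wood [115.5   1.    2.  105.   90. ] [1.1389 0.4638 0.02  ]
green [162.8 167.4  52.   36.8   4.4] [0.5987 0.29   0.01  ]
green [301.1 177.2 105.9  24.6   2.9] [ 0.5796 -0.1556  0.01  ]
gold [154. 247.  20.  20.  90.] [0.3439 0.3058 0.02  ]
```

View pics/crop.png

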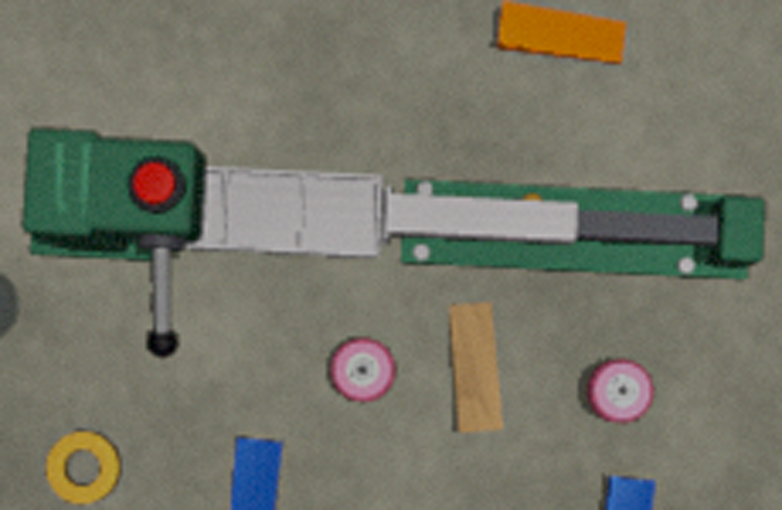

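The crop shows the wooden wedge at about (476,368), with the lower (robot-side) end looking wider and so thicker. The tube runs from (388,212) to (578,222), the brass pin is at (532,197), the ball is at (162,342) and the button at (156,184).

```bash
python3 - <<'E'
from h import *
p=lambda x,y:(x/3.4+130-.35,y/3.4+110-.35)
a=ray('top',p(388,212),.072)[0];b=ray('top',p(578,222),.072)[0]
d=a-b;print('tube',a,b,np.linalg.norm(d),'angle of press x',np.degrees(np.arctan2(-d[0],d[1])))
u=d/np.linalg.norm(d); 
deck=a+u*.118;print('deck',deck,'ram',deck+u*.072)
print('button',ray('top',p(156,184),.21)[0],'ball',ray('top',p(162,342),.109)[0], 'ball if up',ray('top',p(162,342),.191)[0])
print('pin',ray('top',p(532,197),.05)[0])
print('wedge ends',ray('top',[p(471,303),p(480,431)],[.006,.034][0]))
q=ray('top',[p(212,168),p(378,175),p(378,254),p(200,249)],.038);print('tray corners',q)
for yaw in (0,np.pi/2,-np.pi/2):
  for x,y in ((.44,.05),(.43,-.19),(.6,-.15)):
    print(yaw,x,y,np.round(env.ik([x,y,.2],down(yaw)) if env.ik([x,y,.2],down(yaw)) is not None else [0],2))
# where is tool yaw now & camera offset in tool frame
T=np.array(env.camera_info('wrist')['pose']);Rt=R.from_rotvec(env.current_orientation()).as_matrix()
print(Rt.T@(T[:3,3]-env.current_ee_pos()),Rt.T@T[:3,2])
E
```

```text
tube [0.58437178 0.02762515 0.072     ] [ 0.58007979 -0.14543345  0.072     ] 0.17311181969026193 angle of press x -1.4206893749181915
deck [0.58729738 0.14558888 0.072     ] ram [0.58908249 0.21756675 0.072     ]
button [0.58690472 0.21591518 0.21      ] ball [0.45946738 0.22233385 0.109     ] ball if up [0.45700616 0.20908045 0.191     ]
pin [ 0.60447304 -0.10424834  0.05      ]
wedge ends [[ 0.50742818 -0.05140091  0.006     ]
 [ 0.38699943 -0.06303553  0.006     ]]
tray corners [[0.62469139 0.19350608 0.038     ]
 [0.62250137 0.03896444 0.038     ]
 [0.54872502 0.03677017 0.038     ]
 [0.5487813  0.20189552 0.038     ]]
0 0.44 0.05 [ 0.56 -0.04 -0.46  0.   -1.15  1.01]
0 0.43 -0.19 [ 0.    0.01 -0.41  0.   -1.15  1.57]
0 0.6 -0.15 [ 0.07  0.26 -0.11  0.   -1.2   1.5 ]
1.5707963267948966 0.44 0.05 [ 0.56 -0.04 -0.46  0.   -1.15  2.58]
1.5707963267948966 0.43 -0.19 [0]
1.5707963267948966 0.6 -0.15 [0]
-1.5707963267948966 0.44 0.05 [ 0.56 -0.04 -0.46  0.   -1.15 -0.56]
-1.5707963267948966 0.43 -0.19 [ 0.    0.01 -0.41  0.   -1.15 -0.  ]
-1.5707963267948966 0.6 -0.15 [ 0.07  0.26 -0.11  0.   -1.2  -0.07]
[ 0.07876217  0.00120043 -0.17990881] [-3.07904196e-01  3.74221676e-06  9.51417367e-01]
```

```bash
cat >> h.py <<'E'
TH=-.024; UX=np.array([np.cos(TH),np.sin(TH),0]); UY=np.array([-np.sin(TH),np.cos(TH),0])
RAM=np.array([.5892,.2175,0]); DECK=RAM-.072*UY
DX=down(-np.pi/2+TH) # closing along press x
DY=down(TH)          # closing along press y
Z=lambda p,z: np.array([p[0],p[1],z])
def ball(a): return RAM+UX*(-.052-.085*np.cos(a))+np.array([0,0,.150+.085*np.sin(a)])
E
python3 - <<'E'
from h import *
G=np.array([0,0,-.020])
b=ball(-.5)
env.move_to(Z(b,.26),DY); st()
cv2.imwrite('pics/w1.png',env.snapshot('wrist'))
env.servo_line(b+G,vel=.15,f_stop=15); st()
env.grab(); st()
for a in np.linspace(-.3,.5,5):
    s=env.servo_line(ball(a)+G,vel=.08,f_stop=30)
    st()
    if s: print('stop',a);break
cv2.imwrite('pics/w2.png',env.snapshot('side'))
E
```

```text
t 1.8 p [0.4626 0.2212 0.2598] F [ 0.3 -0.1 -0.6] w 0.085
t 3.1 p [0.4631 0.221  0.09  ] F [-0.9 -0.   0.4] w 0.0851
t 3.9 p [0.4628 0.2206 0.0894] F [ 1.  -0.   1.1] w 0.0003
t 4.3 p [0.4561 0.221  0.1055] F [0.5 0.7 0.1] w 0.0004
t 4.6 p [0.4528 0.221  0.1217] F [ 0.2 -0.   0.1] w -0.0001
t 5.0 p [0.4528 0.2209 0.1385] F [-0.1  0.1 -0.2] w -0.0
t 5.3 p [0.4561 0.2208 0.1551] F [-0.1  0.1  0.5] w -0.0002
t 5.7 p [0.4627 0.2206 0.1706] F [0.3 0.6 0.2] w -0.0002
```

View pics/w2.png

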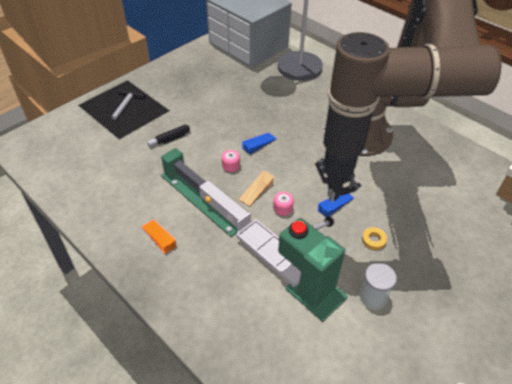

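The side view shows the ball still low at (329,222), so the grip missed it. I'll triangulate it from the top and side views.

```bash
python3 - <<'E'
from h import *
p=lambda x,y:(x/3.4+130-.35,y/3.4+110-.35)
for z in (.09,.10,.11,.12): print(z,ray('top',p(162,342),z)[0],ray('side',(329,222),z)[0])
print(ray('top',p(156,184),.21)[0],ray('side',(299,229),.21)[0])
im=cv2.imread('pics/w1.png');cv2.imwrite('pics/w1b.png',im)
E
```

```text
0.09 [0.46003766 0.22540476 0.09      ] [0.44455666 0.21242414 0.09      ]
0.1 [0.45973751 0.22378849 0.1       ] [0.45156401 0.21647636 0.1       ]
0.11 [0.45943736 0.22217222 0.11      ] [0.45857136 0.22052858 0.11      ]
0.12 [0.45913721 0.22055595 0.12      ] [0.46557871 0.2245808  0.12      ]
[0.58690472 0.21591518 0.21      ] [0.59529613 0.22428662 0.21      ]
```

View pics/w1b.png

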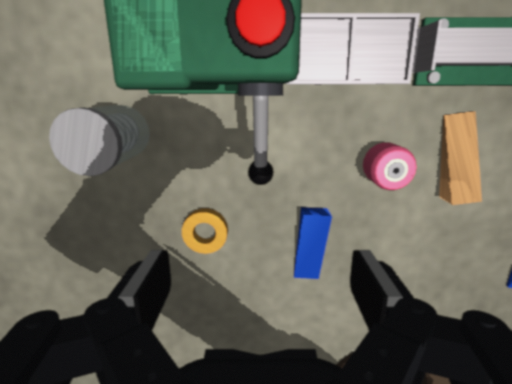

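w1 shows the ball at (261,173). The wedge's thick, shaded end face is on the robot side, so the thin end already points at +x. I'll check the ball's position against the tool with the wrist camera from closer up.

```bash
python3 - <<'E'
from h import *
env.servo_line(Z(env.current_ee_pos(),.2),vel=.15); env.open()
env.servo_line([.460,.2210,.15],vel=.15); st()
c=env.camera_info('wrist');im=env.snapshot('wrist');cv2.imwrite('pics/w3.png',im)
m=cv2.inRange(im,(0,0,0),(32,32,32))
for b in blobs(m,100)[:6]:
    (x,y),r=cv2.minEnclosingCircle(b); print(x,y,r,ray('wrist',(x,y),.109,c)[0])
E
```

```text
t 7.4 p [0.4603 0.221  0.1504] F [-0.1 -0.1  1. ] w 0.0854
255.5 357.0 256.819580078125 [0.31104359 0.22734324 0.109     ]
260.18182373046875 204.5454559326172 17.251279830932617 [0.45679    0.21990042 0.109     ]
259.5 0.5 46.50278854370117 [0.59186753 0.21732508 0.109     ]
189.5 72.0 37.500099182128906 [0.55135077 0.26463773 0.109     ]
```

View pics/w3.png

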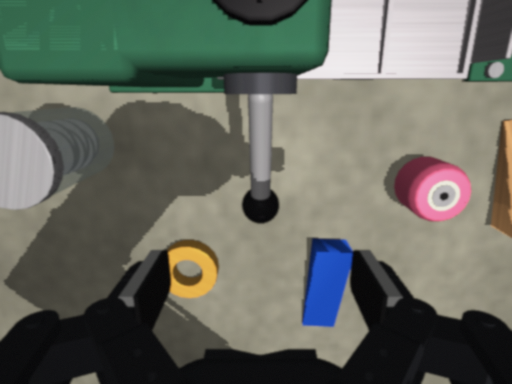

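```bash
python3 - <<'E'
from h import *
env.servo_line([.457,.2202,.085],vel=.1,f_stop=15); st()
env.grab(); st()
cv2.imwrite('pics/w4.png',env.snapshot('wrist'))
E
```

```text
t 8.2 p [0.4575 0.2205 0.0856] F [ 0.9 -0.3 -0.5] w 0.0853
t 9.0 p [0.4572 0.2204 0.0852] F [0.5 2.2 1.7] w -0.0003
```

View pics/w4.png

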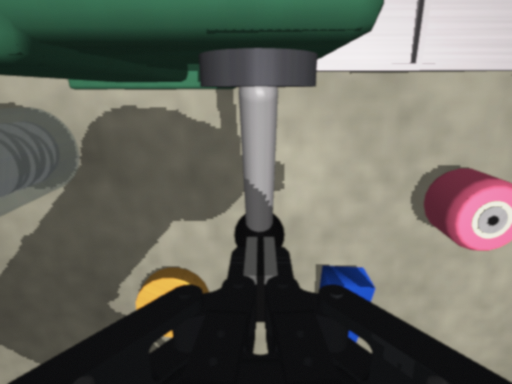

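```bash
python3 - <<'E'
from h import *
for z in (.08,.095,.109,.125,.14): print(z,ray('wrist',(260,232),z)[0], ray('wrist',(260,270),z)[0])
im=env.snapshot('wrist')
h=cv2.resize(im[190:300,200:320],None,fx=6,fy=5,interpolation=cv2.INTER_CUBIC); cv2.imwrite('pics/w5.png',cv2.convertScaleAbs(h,alpha=2.5))
T=env.camera_info('wrist')['pose']; print(T)
E
```

```text
0.08 [0.44810844 0.21954371 0.08      ] [0.41987102 0.22018208 0.08      ]
0.095 [0.45518455 0.21937214 0.095     ] [0.42923474 0.21995879 0.095     ]
0.109 [0.46178891 0.219212   0.109     ] [0.4379742  0.21975038 0.109     ]
0.125 [0.46933676 0.21902898 0.125     ] [0.44796216 0.2195122  0.125     ]
0.14 [0.47641287 0.21885741 0.14      ] [0.45732587 0.21928891 0.14      ]
[[-2.25615831e-02 -9.51357090e-01 -3.07263182e-01  5.35451644e-01]
 [-9.99745262e-01  2.12783658e-02  7.52615918e-03  2.17422579e-01]
 [-6.22006513e-04  3.07354712e-01 -9.51594816e-01  2.65147576e-01]
 [ 0.00000000e+00  0.00000000e+00  0.00000000e+00  1.00000000e+00]]
```

View pics/w5.png

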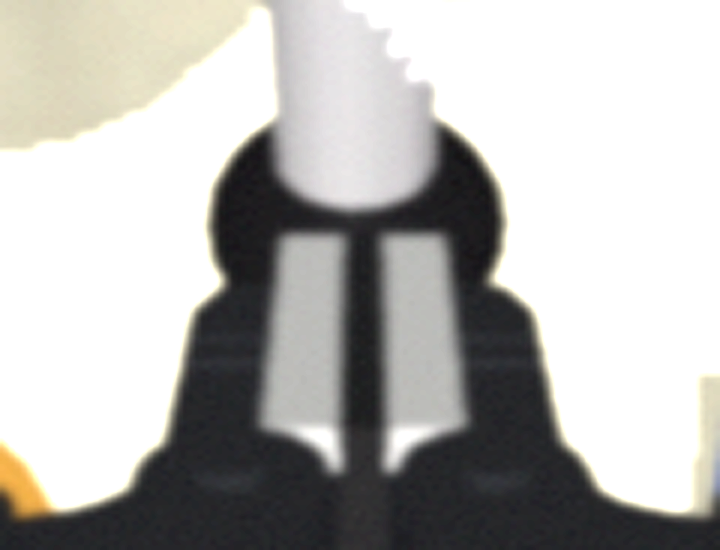

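The closed fingers visibly overlap the ball at (260,235), yet the width reads about 0 and there is almost no force. I'll test for contact by touching the ball from above and from the side.

```bash
python3 - <<'E'
from h import *
env.servo_line([.459,.2202,.16],vel=.15); st()
print(env.servo_line([.459,.2202,.105],vel=.05,f_stop=5)); st()
env.servo_line([.459,.2202,.16],vel=.15)
env.servo_line([.459,.17,.16],vel=.15); env.servo_line([.459,.17,.095],vel=.15); 
print(env.servo_line([.459,.215,.095],vel=.05,f_stop=5)); st()
E
```

```text
t 9.7 p [0.4583 0.2197 0.1591] F [-0.8  0.  -1.6] w 0.0002
False
t 11.0 p [0.4592 0.2204 0.1053] F [ 0.1  0.7 -0.2] w 0.0
False
t 13.6 p [0.4589 0.2148 0.0949] F [-0.4 -0.6 -0.3] w 0.0001
```

```bash
python3 - <<'E'
from h import *
a=env.snapshot('side')[170:290,260:400]; b=env.snapshot('wrist')[150:290,190:330]
b=cv2.convertScaleAbs(b,alpha=2)
cv2.imwrite('pics/s6.png',np.hstack([cv2.resize(a,(400,400),interpolation=cv2.INTER_CUBIC),cv2.resize(b,(400,400),interpolation=cv2.INTER_CUBIC)]))
E
```

```text
(no output)
```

View pics/s6.png

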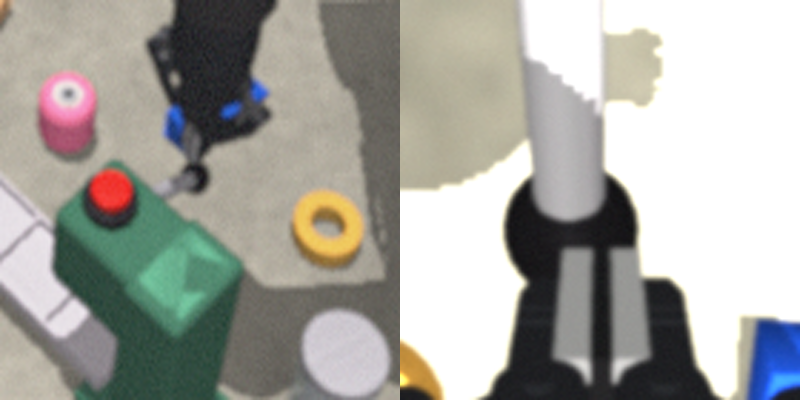

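```bash
python3 - <<'E'
from h import *
def prof():
    im=env.snapshot('wrist').mean(2); 
    for c in (250,254,260,266,270): print(c,im[196:262:3,c].astype(int).tolist())
prof()
env.servo_line([.459,.15,.095],vel=.15); prof(); st()
E
```

```text
250 [90, 89, 90, 89, 90, 91, 90, 91, 90, 90, 76, 17, 17, 21, 71, 75, 75, 75, 74, 75, 75, 75]
254 [86, 85, 87, 87, 86, 86, 87, 87, 86, 86, 47, 14, 16, 19, 71, 74, 75, 75, 74, 74, 74, 74]
260 [84, 84, 85, 83, 83, 65, 64, 64, 53, 24, 14, 13, 11, 13, 12, 11, 13, 12, 13, 12, 12, 11]
266 [165, 164, 166, 166, 165, 147, 51, 11, 11, 11, 11, 10, 11, 17, 71, 75, 74, 75, 74, 74, 74, 74]
270 [161, 162, 163, 164, 163, 161, 157, 121, 58, 16, 11, 9, 10, 16, 71, 75, 75, 74, 75, 75, 74, 74]
250 [151, 149, 147, 149, 151, 153, 154, 154, 151, 150, 145, 142, 138, 130, 73, 69, 69, 68, 69, 68, 69, 68]
254 [151, 148, 147, 147, 148, 147, 148, 149, 149, 149, 145, 142, 138, 130, 72, 69, 69, 69, 68, 68, 69, 68]
260 [151, 150, 150, 150, 149, 150, 148, 147, 145, 144, 144, 143, 141, 132, 28, 13, 10, 11, 12, 10, 11, 11]
266 [150, 152, 153, 155, 155, 155, 152, 148, 145, 141, 143, 145, 145, 139, 73, 68, 69, 69, 69, 69, 68, 68]
270 [146, 151, 153, 156, 157, 156, 152, 148, 144, 142, 143, 145, 146, 138, 74, 69, 68, 69, 69, 68, 70, 69]
t 14.4 p [0.4594 0.1504 0.0952] F [0.6 0.3 0.2] w -0.0003
```

```bash
python3 - <<'E'
from h import *
im=env.snapshot('side'); a=im[150:270,240:400]
cv2.imwrite('pics/s7.png',cv2.convertScaleAbs(cv2.resize(a,None,fx=5,fy=5,interpolation=cv2.INTER_CUBIC),alpha=1.6))
c=env.camera_info('side'); f=192/np.tan(np.radians(c['vfov']/2))
P=np.linalg.inv(c['pose']); 
def pj(p): q=P[:3]@np.r_[p,1]; return (f*q[0]/q[2]+c['cx'],f*q[1]/q[2]+c['cy'])
e=env.current_ee_pos()
for d in ([0,0,0],[-.02,0,0],[0,0,.02]): u,v=pj(e+np.array(d)); print(d,u,v,'crop',(u-240)*5,(v-150)*5)
E
```

```text
[0, 0, 0] 308.13761728856474 211.179253387957 crop 340.6880864428237 305.89626693978505
[-0.02, 0, 0] 312.8584484771773 207.21034066945037 crop 364.2922423858866 286.0517033472519
[0, 0, 0.02] 308.82233896478886 206.49031965483684 crop 344.1116948239443 282.4515982741842
```

View pics/s7.png

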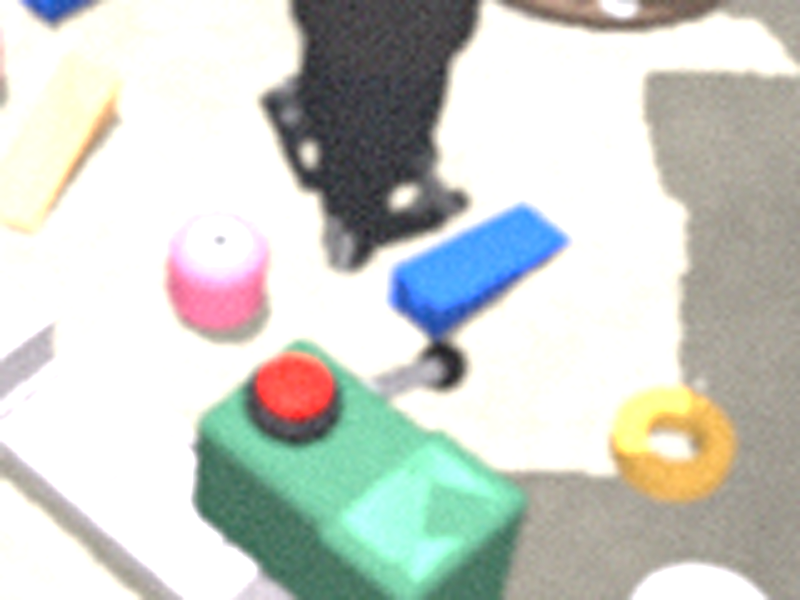

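The side crop shows the real fingertip at (348,268), while the reported TCP projects to (341,306). The fingers therefore end about 30 mm above the reported TCP. I'll measure that by touching the counter gently.

```bash
python3 - <<'E'
from h import *
env.servo_line([.459,.15,.012],vel=.15); st()
print(env.servo_line([.459,.15,-.045],vel=.03,f_stop=5)); st()
env.servo_line([.459,.15,.05],vel=.1); st()
E
```

```text
t 15.1 p [0.4594 0.1505 0.0123] F [0.4 0.2 0.4] w 0.0002
True
t 16.0 p [ 0.4583  0.1489 -0.0056] F [-0.  -4.9  1. ] w -0.0002
t 16.7 p [0.4587 0.15   0.0497] F [ 0.8 -0.3 -0.9] w -0.0
```

```bash
python3 - <<'E'
from h import *
env.servo_line([.459,.115,.05],vel=.15)
env.servo_line([.459,.115,.0],vel=.15); st()
print(env.servo_line([.459,.115,-.045],vel=.03,f_stop=5)); st()
env.servo_line([.459,.115,.05],vel=.1)
cv2.imwrite('pics/s8.png',env.snapshot('side')[130:280,180:400])
E
```

```text
t 17.5 p [ 4.590e-01  1.152e-01 -1.000e-04] F [-0.3 -0.4  0.4] w 0.0
True
t 18.7 p [ 0.4589  0.1149 -0.0379] F [-2.6  0.4  9.9] w 0.0002
```

The fingertips sit 37 mm behind the reported TCP, so I subtract 0.037 m from every commanded height. Lever again.

```bash
cat >> h.py <<'E'
OFF=.037   # measured: real fingertips end 37 mm behind the reported TCP
def tip(p,z): return np.array([p[0],p[1],z-OFF])   # command putting the shut fingertips at height z
E
python3 - <<'E'
from h import *
env.servo_line([.459,.115,.2],vel=.3); env.open()
B=lambda a: ball(a)+np.array([-.003,-.0005,-.021-OFF])
env.servo_line(Z(B(-.5),.16),vel=.3)
print(env.servo_line(B(-.5),vel=.15,f_stop=12)); st()
env.grab(); st()
if env.current_grip_width()>.015:
    for a in np.linspace(-.3,.53,5):
        s=env.servo_line(B(a),vel=.08,f_stop=30); st()
        if s: print('stop',a);break
cv2.imwrite('pics/s9.png',cv2.resize(env.snapshot('side')[150:270,240:400],None,fx=4,fy=4))
E
```

```text
False
t 22.6 p [0.4603 0.2202 0.0522] F [-0.4  0.   1.3] w 0.0854
t 23.2 p [0.4599 0.2209 0.0519] F [-4.1  2.3  5.2] w 0.0255
t 23.6 p [0.4535 0.221  0.0672] F [ 0.9  5.4 -1.1] w 0.0249
t 23.9 p [0.4501 0.221  0.0841] F [ 0.9  6.  -2.3] w 0.0251
t 24.3 p [0.4505 0.221  0.1015] F [ 1.9  5.8 -1.4] w 0.0248
t 24.7 p [0.454  0.2209 0.1184] F [ 1.8  6.6 -2.5] w 0.0251
t 25.0 p [0.4618 0.2207 0.1344] F [ 4.5  6.5 -2.7] w 0.0245
```

```bash
python3 - <<'E'
from h import *
e=env.current_ee_pos()
print(env.servo_line(e+[.003,0,.006],vel=.03,f_stop=10)); st()
env.open(); env.servo_line(Z(env.current_ee_pos(),.25),vel=.3)
PIN=RAM-UY*.3215
env.move_to(tip(PIN,.20),DX); st()
c=env.camera_info('wrist'); im=env.snapshot('wrist'); cv2.imwrite('pics/w10.png',im)
for b in blobs(mask(im,(10,110,90),(32,255,255)),15)[:6]:
    r=cv2.minAreaRect(b); print('brass/wood',np.round(r[0],1),np.round(r[1],1),ray('wrist',r[0],.05,c)[0])
E
```

```text
False
t 25.4 p [0.4657 0.2207 0.1394] F [ 6.4  3.5 -5.8] w 0.0247
t 27.9 p [ 0.5815 -0.1033  0.163 ] F [-0.3 -0.2 -0.5] w 0.0852
brass/wood [ 88. 145.] [122.  52.] [ 0.74195848 -0.13774109  0.05      ]
brass/wood [403.2 162. ] [ 43.1 128.8] [ 0.44376005 -0.11529771  0.05      ]
brass/wood [237.5 175.5] [19.  7.] [ 0.60269083 -0.10520261  0.05      ]
```

View pics/w10.png

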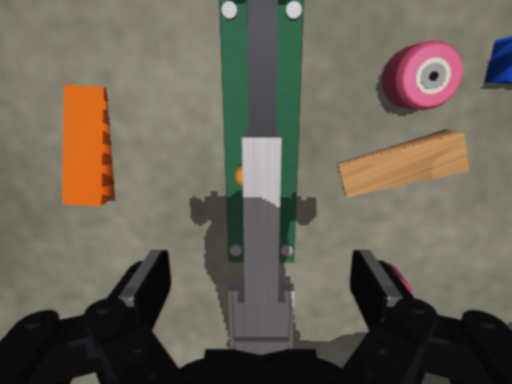

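The picture shows the pin at (238,175) and the tube centred at column 262. The wedge at (403,162) seems to have been moved, so I'll re-measure it later. Now grip the tube and draw the tray out.

```bash
python3 - <<'E'
from h import *
PIN=RAM-UY*.3222
print(env.servo_line(tip(PIN,.027),vel=.15,f_stop=12)); st()
env.grab(); env.pause(.3); st(); print(env.current_finger_force())
e=env.current_ee_pos()
if env.current_grip_width()<.036:
    print(env.servo_line(e-UY*.03,vel=.05,f_stop=25)); st()
    print(env.servo_line(e-UY*.088,vel=.06,f_stop=30)); st()
    print(env.servo_line(e-UY*.0935,vel=.02,f_stop=10)); st(); 
E
```

```text
False
t 29.3 p [ 0.5822 -0.1045 -0.0091] F [-0.3 -0.4 -0.6] w 0.0854
t 30.1 p [ 0.5805 -0.1049 -0.0088] F [-6.2  0.1 12.9] w 0.0335
59.743322981667006
True
t 30.4 p [ 0.5804 -0.1113 -0.0087] F [-1.9  9.8  6.7] w 0.0334
True
t 30.9 p [ 0.5804 -0.1129 -0.0088] F [-2.9 21.3  7.7] w 0.0331
True
t 31.6 p [ 0.5804 -0.1124 -0.0088] F [-1.4  5.6  4.6] w 0.0329
```

```bash
python3 - <<'E'
from h import *
t0=cv2.imread('pics/top0.png');t=env.snapshot('top'); cv2.imwrite('pics/top1.png',t)
for im in (t0,t):
    g=im.astype(int); print('tube end',[(c,int(g[171:178,c].mean())) for c in range(290,310)], 'tray end',[(int(g[172:182,c].mean())) for c in range(234,254)])
E
```

```text
tube end [(290, 171), (291, 171), (292, 172), (293, 171), (294, 171), (295, 170), (296, 173), (297, 171), (298, 170), (299, 147), (300, 85), (301, 79), (302, 82), (303, 81), (304, 83), (305, 83), (306, 82), (307, 83), (308, 85), (309, 83)] tray end [166, 165, 166, 167, 167, 163, 140, 144, 108, 127, 141, 141, 141, 138, 131, 135, 134, 135, 135, 135]
tube end [(290, 57), (291, 55), (292, 60), (293, 60), (294, 66), (295, 66), (296, 67), (297, 70), (298, 71), (299, 70), (300, 76), (301, 79), (302, 76), (303, 85), (304, 85), (305, 73), (306, 72), (307, 71), (308, 73), (309, 72)] tray end [54, 54, 52, 51, 49, 44, 39, 40, 54, 93, 139, 142, 140, 123, 58, 50, 64, 65, 63, 65]
```

```bash
python3 - <<'E'
from h import *
e=env.current_ee_pos(); st()
for k in range(1,5):
    s=env.servo_line(e-UY*.004*k,vel=.03,f_stop=45); st()
    if s: break
im=env.snapshot('wrist'); cv2.imwrite('pics/w11.png',im)
E
```

```text
t 31.7 p [ 0.5804 -0.1124 -0.0088] F [-1.1  5.   4.7] w 0.0331
t 31.9 p [ 0.5804 -0.1126 -0.0088] F [-2.6 22.1  4. ] w 0.0328
t 32.2 p [ 0.5803 -0.1164 -0.0087] F [-2.8 18.2  3.7] w 0.0329
t 32.5 p [ 0.5801 -0.1243 -0.0087] F [-1.3  1.4  0.2] w 0.0333
t 32.8 p [ 0.58   -0.1288 -0.0087] F [ 0.1 -0.7 -0.6] w 0.0329
```

View pics/w11.png

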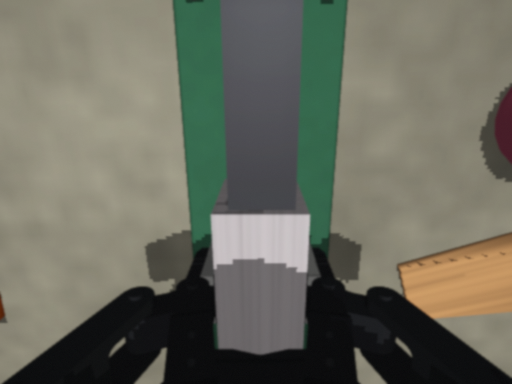

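```bash
python3 - <<'E'
from h import *
st();print(ray('wrist',(260,213),.072))
im=env.snapshot('top'); g=im.astype(int); print([int(g[172:182,c].mean()) for c in range(236,262)])
print([int(g[172:182,c].mean()) for c in range(190,236)])
E
```

```text
t 32.9 p [ 0.58   -0.1288 -0.0087] F [-0.1 -1.  -0.6] w 0.0332
[[ 0.57838474 -0.17000806  0.072     ]]
[58, 58, 55, 57, 56, 53, 52, 51, 51, 47, 42, 38, 43, 75, 121, 136, 136, 133, 77, 33, 57, 61, 61, 61, 61, 61]
[116, 118, 119, 118, 118, 118, 119, 115, 96, 66, 60, 64, 69, 71, 71, 68, 50, 33, 36, 40, 47, 46, 51, 51, 54, 55, 56, 54, 57, 55, 57, 55, 56, 55, 56, 56, 58, 57, 57, 59, 57, 56, 58, 57, 57, 58]
```

The tube end at (260,213) maps to y = -0.170, so the tube has moved 24 mm with the gripper. I'll continue to the outer hole.

```bash
python3 - <<'E'
from h import *
e=env.current_ee_pos()
print(env.servo_line(e-UY*(.1940-.1288),vel=.06,f_stop=25)); st()
e=env.current_ee_pos()
for k in range(1,6):
    s=env.servo_line(e-UY*.0006*k,vel=.01,f_stop=12); st()
    if s: break
print(ray('wrist',(260,213),.072))
E
```

```text
False
t 34.1 p [ 0.5785 -0.1942 -0.0087] F [-0.6 -2.5 -0.4] w 0.033
t 34.4 p [ 0.5785 -0.1947 -0.0087] F [-0.7  1.   0.3] w 0.0331
t 34.6 p [ 0.5785 -0.1952 -0.0087] F [ 0.5  2.3 -1.1] w 0.0331
t 34.9 p [ 0.5785 -0.1952 -0.0087] F [-0.6  6.   1.2] w 0.0331
t 35.1 p [ 0.5785 -0.1952 -0.0087] F [-0.1 10.3  1.3] w 0.0335
t 35.4 p [ 0.5785 -0.1952 -0.0087] F [-0.4 13.9  3.1] w 0.0333
[[ 0.5768809  -0.23665237  0.072     ]]
```

```bash
python3 - <<'E'
from h import *
env.open(); env.servo_line(Z(env.current_ee_pos(),.17),vel=.3)
PIN=RAM-UY*.3222
env.servo_line(tip(PIN,.20),vel=.3); st()
def show():
    c=env.camera_info('wrist'); im=env.snapshot('wrist')
    for nm,lo,hi,z in (('pink',(150,60,60),(179,255,255),.05),('wood',(8,60,90),(24,200,255),.02)):
        for b in blobs(mask(im,lo,hi),60)[:4]:
            r=cv2.minAreaRect(b); print(nm,np.round(r,1) if 0 else (np.round(r[0]),np.round(r[1]),round(r[2])),np.round(ray('wrist',r[0],z,c)[0],4))
    return im
cv2.imwrite('pics/w12.png',show())
im=env.snapshot('top')
for nm,lo,hi,z in (('pink',(150,60,80),(179,255,255),.05),('wood',(8,60,120),(22,200,255),.02)):
    for c in blobs(mask(im,lo,hi)):
        r=cv2.minAreaRect(c); print('top',nm,np.round(r[0]),np.round(r[1]),np.round(ray('top',r[0],z)[0],4))
cv2.imwrite('pics/top2.png',im); cv2.imwrite('pics/side2.png',env.snapshot('side'))
a=np.hstack([cv2.imread('pics/w12.png'),]);cv2.imwrite('pics/c12.png',np.hstack([cv2.resize(a,(400,300)),cv2.resize(cv2.imread('pics/side2.png')[100:325,60:360],(400,300))]))
E
```

```text
t 37.1 p [ 0.5807 -0.1035  0.1616] F [0.5 0.1 0.2] w 0.0854
pink (array([422.,  74.]), array([69., 80.]), 90) [ 0.4367 -0.1936  0.05  ]
pink (array([399., 276.]), array([40.,  4.]), 51) [0.4316 0.0117 0.05  ]
wood (array([403., 161.]), array([ 47., 132.]), 78) [ 0.4298 -0.1087  0.02  ]
wood (array([ 86., 144.]), array([124.,  54.]), 90) [ 0.7582 -0.1332  0.02  ]
wood (array([237., 175.]), array([20.,  8.]), 90) [ 0.6043 -0.0969  0.02  ]
top pink [312. 224.] [17. 19.] [ 0.4282 -0.1877  0.05  ]
top pink [243. 221.] [ 6. 15.] [0.4348 0.0274 0.05  ]
top wood [284. 222.] [38. 13.] [ 0.4324 -0.1018  0.02  ]
top wood [110.   2.] [  3. 116.] [1.1367 0.4817 0.02  ]
top wood [152. 248.] [21. 19.] [0.3413 0.3108 0.02  ]
```

View pics/c12.png

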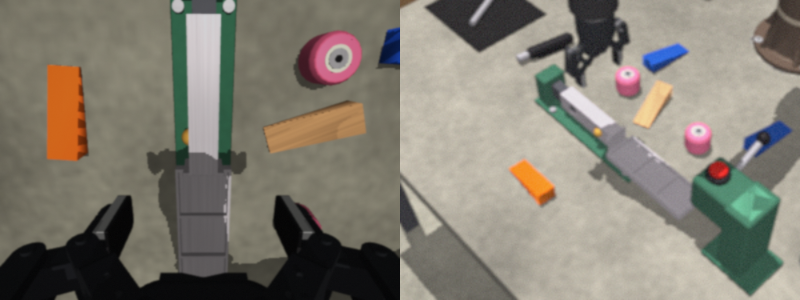

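The tray is out, the pin has sprung out at (185,137), the lever is raised, and the wedge was knocked to about (0.432, -0.105). Now I'll measure the tray ribs from the saved image, then pick the first wheel.

```bash
cat >> h.py <<'E'
def hub(near,r=.06):
    "wheel centre from the wrist camera: white hub inside the pink hull, at z=.05"
    c=env.camera_info('wrist'); im=env.snapshot('wrist'); best=None
    for b in blobs(mask(im,(150,50,50),(179,255,255)),200):
        h=np.zeros(im.shape[:2],np.uint8); cv2.fillConvexPoly(h,cv2.convexHull(b),255)
        w=cv2.bitwise_and(cv2.inRange(cv2.cvtColor(im,cv2.COLOR_BGR2HSV),(0,0,0),(179,70,255)),cv2.erode(h,np.ones((5,5))))
        bb=blobs(w,40)
        if not bb: continue
        (x,y),_=cv2.minEnclosingCircle(bb[0]); p=ray('wrist',(x,y),.05,c)[0]
        if np.hypot(*(p-near)[:2])<r: best=p
    return best
E
python3 - <<'E'
from h import *
im=cv2.imread('pics/w12.png').mean(2)
for cols in (slice(236,246),slice(270,280)):
    g=im[:,cols].mean(1)
    for r in range(200,330):
        if abs(g[r+1]-g[r-1])>14: print(cols.start,r,int(g[r]),np.round(ray('wrist',(cols.start+5,r),.038)[0],4))
W=np.array([.4298,-.1892,0]); print('far hub',hub(W))
env.move_to(tip(W+[0,.03,0],.22),DX); st(); p=hub(W); print(p)
E
```

```text
236 271 84 [0.6042 0.008  0.038 ]
236 272 73 [0.6042 0.0093 0.038 ]
236 275 69 [0.6044 0.0132 0.038 ]
236 276 82 [0.6044 0.0145 0.038 ]
236 322 84 [0.6071 0.0781 0.038 ]
236 323 73 [0.6072 0.0795 0.038 ]
236 327 69 [0.6074 0.0854 0.038 ]
236 328 81 [0.6075 0.0869 0.038 ]
270 200 149 [ 0.5655 -0.0757  0.038 ]
270 201 140 [ 0.5655 -0.0746  0.038 ]
270 202 130 [ 0.5655 -0.0735  0.038 ]
270 203 118 [ 0.5655 -0.0724  0.038 ]
270 204 103 [ 0.5655 -0.0713  0.038 ]
270 271 86 [0.5661 0.0089 0.038 ]
270 272 73 [0.5661 0.0102 0.038 ]
270 275 70 [0.5661 0.0141 0.038 ]
270 276 82 [0.5661 0.0154 0.038 ]
270 322 84 [0.5666 0.079  0.038 ]
270 323 72 [0.5666 0.0805 0.038 ]
270 327 71 [0.5666 0.0864 0.038 ]
270 328 83 [0.5667 0.0879 0.038 ]
far hub [ 0.42729899 -0.19298325  0.05      ]
t 38.0 p [ 0.4296 -0.1598  0.1837] F [ 0.4 -0.2 -0.2] w 0.0856
[ 0.42670355 -0.19276696  0.05      ]
```

```bash
python3 - <<'E'
from h import *
env.move_to(tip([.585,.075],.22),DX); st()
c=env.camera_info('wrist'); im=env.snapshot('wrist'); cv2.imwrite('pics/w13.png',im); im=im.mean(2)
for cols in (slice(238,246),slice(274,282)):
    g=im[:,cols].mean(1); print([(r,int(g[r]-g[r-1]),round(float(ray('wrist',(cols.start+4,r),.038,c)[0][1]),4)) for r in range(60,300) if abs(g[r]-g[r-1])>7])
for rows in (slice(150,170),slice(205,220)):
    g=im[rows].mean(0); print([(k,int(g[k]-g[k-1]),round(float(ray('wrist',(k,rows.start+9),.038,c)[0][0]),4)) for k in range(170,350) if abs(g[k]-g[k-1])>9])
E
```

```text
t 39.2 p [0.5845 0.0742 0.1828] F [-0.7 -1.   0.3] w 0.0855
[(112, -8, 0.0145), (113, -9, 0.0155), (114, 8, 0.0165), (115, 9, 0.0175), (179, -15, 0.0846), (180, -36, 0.0858), (181, -8, 0.0869), (182, 34, 0.088), (183, 21, 0.0891), (188, -7, 0.0948), (189, -18, 0.0959), (190, -20, 0.0971), (191, -18, 0.0982), (192, -12, 0.0994), (238, -7, 0.1549), (239, -12, 0.1561), (242, 12, 0.16), (245, -11, 0.1638), (246, -8, 0.1651), (280, -13, 0.2106), (281, -13, 0.212)]
[(112, -10, 0.0154), (113, -14, 0.0163), (114, 7, 0.0173), (115, 9, 0.0183), (117, -16, 0.0203), (118, -12, 0.0213), (119, 16, 0.0223), (120, 16, 0.0233), (179, -15, 0.0855), (180, -35, 0.0867), (181, -7, 0.0878), (182, 32, 0.0889), (183, 19, 0.09), (196, -13, 0.1049), (197, -31, 0.1061), (198, -26, 0.1072), (199, -7, 0.1084), (238, -7, 0.1558), (239, -11, 0.1571), (242, 12, 0.1609), (245, -12, 0.1648), (246, -9, 0.1661), (280, -14, 0.2116), (281, -13, 0.213)]
[(224, 17, 0.6216), (225, 16, 0.6206), (227, -9, 0.6185), (228, -16, 0.6174), (230, 17, 0.6153), (231, 10, 0.6142), (291, -16, 0.5508), (293, 14, 0.5487), (296, -15, 0.5455), (297, -17, 0.5445)]
[(193, -13, 0.66), (194, -13, 0.6588), (195, -9, 0.6577), (226, 10, 0.6231), (227, 10, 0.6219), (291, 10, 0.5504), (294, -13, 0.547), (295, -13, 0.5459), (310, 9, 0.5291), (311, 14, 0.528), (312, 11, 0.5269)]
```

```bash
cat >> h.py <<'E'
TRX=lambda y: .5837+.023*(y-.06)
DOUT=.055
def pickplace(W,by):
    env.move_to(tip(W,.15),DX); p=hub(W); print('hub',p)
    p=W if p is None else p
    env.servo_line(tip(p,.10),vel=.2); q=hub(p); print('hub near',q)
    if q is not None: p=q
    print(env.servo_line(tip(p,.008),vel=.15,f_stop=12)); env.grab(); st()
    if env.current_grip_width()<.05: print('MISSED'); return False
    env.servo_line(Z(env.current_ee_pos(),.10),vel=.25); st()
    env.move_to(tip([TRX(by)-0.0,by],.14),DX)
    print(env.servo_line(tip([TRX(by),by],.037),vel=.1,f_stop=12)); st(); return True
E
python3 - <<'E'
from h import *
print(pickplace(np.array([.4267,-.1925,0]),DOUT+.072))
E
```

```text
hub [ 0.42656418 -0.19306173  0.05      ]
hub near [ 0.42654725 -0.19317098  0.05      ]
False
t 42.1 p [ 0.4275 -0.1932 -0.0277] F [-2.1  1.3  8.4] w 0.0586
t 42.7 p [ 0.4271 -0.193   0.1001] F [-0.   0.4 -1.3] w 0.0587
True
t 45.0 p [0.5842 0.1262 0.0024] F [-2.6 -0.   7.1] w 0.0587
True
```

The wheel bottom is at 30 mm, exactly the tray floor, so it is seated. I'll release it and fetch the second wheel.

```bash
python3 - <<'E'
from h import *
env.open(); env.servo_line(Z(env.current_ee_pos(),.12),vel=.25); st()
print(hub(np.array([.585,.127,0])))
r=pickplace(np.array([.442,.047,0]),DOUT); print(r)
E
```

```text
t 46.0 p [0.5832 0.126  0.1205] F [-0.5 -0.8 -0.5] w 0.0854
[0.5838269 0.1376269 0.05     ]
hub [0.43956984 0.04616965 0.05      ]
hub near [0.4396657  0.04548607 0.05      ]
False
t 48.4 p [ 0.4405  0.0459 -0.0277] F [-1.4  0.4  8.7] w 0.0591
t 49.1 p [0.4402 0.046  0.1002] F [-1.3  0.7 -0.9] w 0.0588
True
t 50.7 p [0.5824 0.0547 0.0024] F [-2.2 -0.7  8.6] w 0.0587
True
```

```bash
python3 - <<'E'
from h import *
env.open(); env.servo_line(Z(env.current_ee_pos(),.13),vel=.25)
P=np.array([.5808,-.1050,0])
env.move_to(tip(P,.18),DX)
im=env.snapshot('side')
print('pink side',[ (np.round(cv2.minAreaRect(b)[0]),cv2.contourArea(b)) for b in blobs(mask(im,(150,60,60),(179,255,255)))])
print(env.servo_line(tip(P,.027),vel=.15,f_stop=12)); env.grab(); env.pause(.2); st()
e=env.current_ee_pos()
if env.current_grip_width()<.036:
    for d in (.004,.008,.012,.016,.020):
        s=env.servo_line(e+UY*d,vel=.03,f_stop=45)
        st()
        if s: break
print(ray('wrist',(260,213),.072))
cv2.imwrite('pics/w14.png',env.snapshot('wrist'))
E
```

```text
pink side [(array([260., 233.]), 847.0)]
False
t 54.4 p [ 0.5805 -0.1051 -0.0087] F [-3.9  0.6 13.2] w 0.0329
t 54.6 p [ 0.5806 -0.1014 -0.0085] F [-0.7 -3.3 -0.4] w 0.0333
t 54.9 p [ 0.5807 -0.0979 -0.0085] F [ 1.5 -5.9  0.2] w 0.0331
t 55.2 p [ 0.5806 -0.096  -0.0086] F [  3.4 -20.5  -4.2] w 0.033
t 55.5 p [ 0.5806 -0.0948 -0.0086] F [  6.6 -35.7  -5.2] w 0.0332
t 55.8 p [ 0.5805 -0.0944 -0.0086] F [ 10.2 -58.9  -9. ] w 0.0332
[[ 0.57901255 -0.13368231  0.072     ]]
```

```bash
python3 - <<'E'
from h import *
st(); c=env.camera_info('wrist')
for fn in ('pics/w14.png',):
    im=cv2.imread(fn).mean(2); g=im[:,252:268].mean(1)
    print([(r,int(g[r]-g[r-1]),round(float(ray('wrist',(260,r),.072,c)[0][1]),4)) for r in range(2,300) if abs(g[r]-g[r-1])>8])
# tube start / tray from side
print(np.round(env.current_effort(),1))
E
```

```text
t 55.8 p [ 0.5805 -0.0944 -0.0085] F [ 10.1 -58.4  -9. ] w 0.0331
[(261, -11, -0.1151), (262, -24, -0.1147), (263, -20, -0.1143)]
[ 33.1 -59.5  23.6  -7.   -0.1   0.2]
```

```bash
python3 - <<'E'
from h import *
t2=cv2.imread('pics/top2.png'); t=env.snapshot('top'); cv2.imwrite('pics/top3.png',t)
for im in (t2,t): g=im.astype(int); print([int(g[175:179,c].mean()) for c in range(316,336)])
a=t[130:250,150:350];b=cv2.imread('pics/w14.png')
cv2.imwrite('pics/c14.png',np.hstack([cv2.resize(a,(440,264),interpolation=cv2.INTER_CUBIC),cv2.resize(b,(352,264))]))
E
```

```text
[191, 192, 191, 191, 192, 191, 191, 191, 190, 190, 191, 193, 189, 105, 96, 99, 101, 97, 100, 100]
[192, 191, 193, 192, 192, 191, 193, 194, 192, 165, 101, 97, 98, 102, 99, 102, 101, 101, 100, 99]
```

The tube moved about 10 mm (edge from column 329 to 326) and then jammed on the pin nose. I'll back off and push again slowly.

```bash
python3 - <<'E'
from h import *
e0=np.array([.5805,-.1051,-.0087]); 
env.servo_line(e0+UY*.006,vel=.05); st()
for d in (.008,.009,.010,.011,.012,.013,.014,.016,.018):
    s=env.servo_line(e0+UY*d,vel=.02,f_stop=50); st()
    if s or abs(env.current_ft_force()[1])>50: break
E
```

```text
t 56.3 p [ 0.5806 -0.0994 -0.0086] F [ 1.2 -7.3  1. ] w 0.0331
t 56.6 p [ 0.5806 -0.0976 -0.0085] F [ 0.4 -9.7  0.7] w 0.0335
t 56.8 p [ 0.5807 -0.0968 -0.0086] F [  1.8 -10.7   0.7] w 0.0331
t 57.1 p [ 0.5806 -0.0965 -0.0085] F [  3.7 -15.1  -0.5] w 0.0331
t 57.3 p [ 0.5806 -0.0962 -0.0086] F [  1.4 -18.8   1.3] w 0.033
t 57.6 p [ 0.5807 -0.0952 -0.0085] F [  2.3 -19.6  -1.5] w 0.0334
t 57.8 p [ 0.5806 -0.0951 -0.0085] F [  3.1 -24.7  -0.8] w 0.033
t 58.1 p [ 0.5806 -0.095  -0.0085] F [  4.4 -30.7  -1.7] w 0.0331
t 58.3 p [ 0.5805 -0.0949 -0.0086] F [  7.1 -42.1  -5.3] w 0.0336
t 58.6 p [ 0.5805 -0.0942 -0.0085] F [  6.9 -50.4  -6.2] w 0.0333
```

```bash
python3 - <<'E'
from h import *
e=env.current_ee_pos()
env.servo_line(e+UY*.0,vel=.05); st()
env.open(); t=env.snapshot('top'); g=t.astype(int); print([int(g[175:179,c].mean()) for c in range(318,334)])
env.servo_line(tip([.5808,-.105],.20),vel=.3); st()
c=env.camera_info('wrist'); im=env.snapshot('wrist'); cv2.imwrite('pics/w15.png',im)
for b in blobs(mask(im,(10,110,60),(32,255,255)),8)[:6]:
    r=cv2.boundingRect(b); print(r,ray('wrist',(r[0]+r[2]/2,r[1]+r[3]/2),.05,c)[0])
m=im.mean(2)
g=m[:,252:268].mean(1); print([(r,int(g[r]-g[r-1]),round(float(ray('wrist',(260,r),.072,c)[0][1]),4)) for r in range(2,300) if abs(g[r]-g[r-1])>12])
E
```

```text
t 58.9 p [ 0.5807 -0.0958 -0.0086] F [  3.7 -14.5  -1.8] w 0.033
[192, 193, 191, 192, 192, 192, 191, 193, 195, 189, 109, 94, 102, 100, 99, 101]
t 60.2 p [ 0.5805 -0.1049  0.1634] F [-0.6 -0.1 -1.1] w 0.0855
(62, 86, 52, 123) [ 0.74178097 -0.13730432  0.05      ]
(337, 132, 130, 65) [ 0.44356948 -0.11409284  0.05      ]
(233, 168, 8, 19) [ 0.60244617 -0.10477517  0.05      ]
[(25, 19, -0.2333), (26, 43, -0.2326), (27, 38, -0.2319), (28, 15, -0.2312), (196, -14, -0.0927), (197, -22, -0.0918), (198, -21, -0.0908), (199, -12, -0.0898), (287, -14, 0.0046)]
```

After release the tube sprang back with the hole shifted about 3 mm towards +y, so the wall meets the nose while the pad still covers it. I'll re-grip with the pad slightly behind.

```bash
python3 - <<'E'
from h import *
P=np.array([.5806,-.1068,0])
print(env.servo_line(tip(P,.027),vel=.15,f_stop=12)); env.grab(); env.pause(.2); st()
e=env.current_ee_pos()
if env.current_grip_width()<.036:
    for d in (.004,.008,.012,.016,.020):
        s=env.servo_line(e+UY*d,vel=.04,f_stop=50); st()
        if s: break
t=env.snapshot('top').astype(int);print([int(t[175:179,c].mean()) for c in range(314,332)])
E
```

```text
False
t 62.3 p [ 0.5806 -0.107  -0.0085] F [-4.   0.4 11.9] w 0.0334
t 62.5 p [ 0.5806 -0.1032 -0.0085] F [ 0.3 -2.1  0.3] w 0.0335
t 62.8 p [ 0.5806 -0.1013 -0.0085] F [  2.4 -15.8  -2.5] w 0.0334
t 63.0 p [ 0.5805 -0.1001 -0.0085] F [  4.6 -32.8  -5.8] w 0.0332
t 63.3 p [ 0.5804 -0.0974 -0.0084] F [ 13.3 -58.9 -14.3] w 0.0331
t 63.5 p [ 0.5803 -0.0978 -0.0084] F [ 13.9 -67.1 -15.5] w 0.033
[192, 193, 192, 192, 193, 192, 191, 191, 193, 195, 189, 119, 98, 98, 102, 101, 100, 100]
```

```bash
python3 - <<'E'
from h import *
t=env.snapshot('top');s=env.snapshot('side');w=env.snapshot('wrist')
z=lambda im,a,b,c,d: cv2.convertScaleAbs(cv2.resize(im[a:b,c:d],(400,300),interpolation=cv2.INTER_CUBIC),alpha=1.3)
cv2.imwrite('pics/panel.png',np.vstack([np.hstack([z(t,130,250,170,330),z(s,155,305,170,370)]),np.hstack([z(cv2.imread('pics/w15.png'),120,240,180,340),z(w,84,384,60,460)])]))
E
```

```text
(no output)
```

View pics/panel.png

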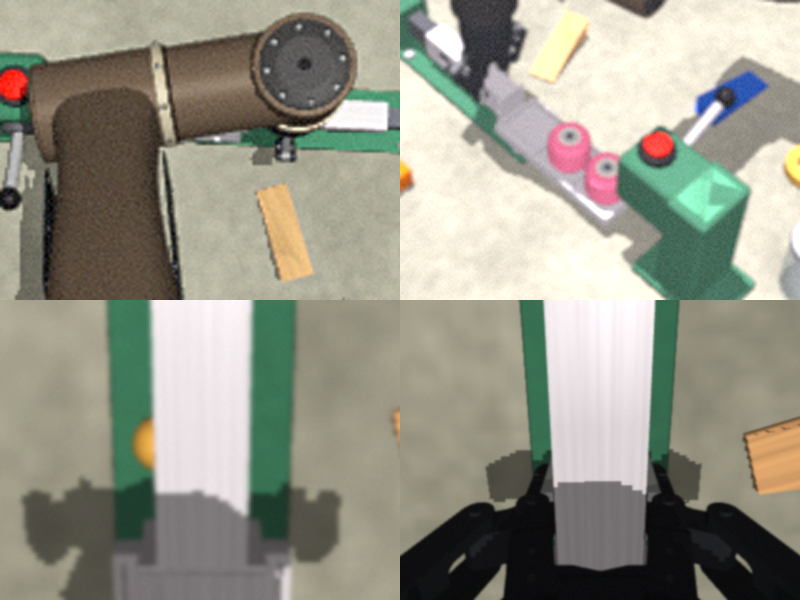

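The panel shows both wheels seated in bays 1 and 2, the lever up, and the pin bead clear at (147,443). Nothing visible blocks the tray. I'll check orientation and wrist torque at the jam, then retract slightly.

```bash
python3 - <<'E'
from h import *
st(); 
rot=lambda: np.round(np.degrees((R.from_rotvec(env.current_orientation())*R.from_rotvec(DX).inv()).as_rotvec()),2)
print(rot(),env.current_wrist_torque(),env.current_finger_force(), np.round(env.current_joints(),3))
q0=env.current_joints()
e=np.array([.5806,-.107,-.0085])
for d,v in ((.004,.05),(.009,.05)):
    env.servo_line(e+UY*d,vel=v); st(); print(rot(),env.current_wrist_torque(),env.current_finger_force())
E
```

```text
t 63.7 p [ 0.5803 -0.0978 -0.0084] F [ 14.4 -66.8 -17.8] w 0.0332
[-0.58  0.18 -0.06] [-23.00651795  -4.880222     0.37922273] 70.89984783902764 [ 0.172  0.423 -0.421  0.014 -0.732 -0.208]
t 64.2 p [ 0.5805 -0.1033 -0.0084] F [ 1.1 -6.7  0. ] w 0.0336
[-0.04  0.02  0.01] [-2.6625616  -0.31982513 -0.10654106] 64.37995446096465
t 64.4 p [ 0.5805 -0.1003 -0.0085] F [  3.5 -22.5  -2. ] w 0.0334
[-0.19  0.07  0.06] [-7.85246513 -1.22505402  0.03146268] 65.11977687478065
```

```bash
python3 - <<'E'
from h import *
e=np.array([.5806,-.107,-.0085])
env.servo_line(e+UY*.003,vel=.05); st()
print(env.servo_line(e+UY*.04,vel=.15,f_stop=60)); st()
t=env.snapshot('top').astype(int);print([int(t[175:179,c].mean()) for c in range(310,332)])
E
```

```text
t 64.7 p [ 0.5805 -0.1038 -0.0085] F [-0.2 -5.1  2. ] w 0.0335
True
t 64.9 p [ 0.5807 -0.0925 -0.0082] F [-5.1 34.3 12.5] w 0.0332
[192, 192, 192, 192, 192, 192, 192, 192, 193, 192, 192, 193, 193, 192, 169, 104, 97, 100, 99, 99, 101, 101]
```

```bash
cat >> h.py <<'E'
def tedge():
    g=env.snapshot('top').astype(float)[175:179,270:340].mean((0,2)); i=np.argmin(np.diff(g)); 
    lo,hi=100,191; k=np.where(g[i-2:i+3]<(lo+hi)/2)[0][0]+i-2
    return round(270+k-1+(g[k-1]-(lo+hi)/2)/(g[k-1]-g[k]),2)
def push(c,zt=.027,ds=(.004,.008,.012,.016,.020),fmax=50,vel=.04,x=.5806):
    env.servo_line(tip([x,c],zt),vel=.15,f_stop=12); print('tube before',tedge()); env.grab(); env.pause(.2); st(); print('gripped',tedge(),env.current_finger_force())
    e=env.current_ee_pos()
    for d in ds:
        s=env.servo_line(e+UY*d,vel=vel,f_stop=fmax); f=env.current_ft_force(); print(d,round(env.current_ee_pos()[1],4),np.round(f,0),tedge(),round(env.current_grip_width(),4))
        if s or abs(f[1])>fmax: return False
    return True
E
python3 - <<'E'
from h import *
e=env.current_ee_pos(); print(tedge()); env.servo_line(e-UY*.006,vel=.05); st(); print(tedge())
env.open(); print('rel',tedge()); env.servo_line(tip([.5806,-.111],.10),vel=.2)
print(push(-.111))
E
```

```text
323.98
t 65.3 p [ 0.5805 -0.096  -0.0082] F [-1.9  0.5  0.7] w 0.033
325.47
rel 327.54
tube before 327.56
t 67.8 p [ 0.5803 -0.1112 -0.0085] F [-4.9  0.  12.6] w 0.0333
gripped 327.64 60.49069404602051
0.004 -0.1074 [ 0. -2. -0.] 326.46 0.0332
0.008 -0.1054 [  3. -15.  -3.] 325.71 0.033
0.012 -0.1044 [  5. -33.  -6.] 325.48 0.0332
0.016 -0.1029 [  9. -48. -13.] 325.01 0.0333
0.02 -0.0986 [  5. -45.   2.] 324.38 0.0331
True
```

```bash
python3 - <<'E'
from h import *
e=np.array([.5805,-.0986,-.0085])
for d in (.008,.010,.012,.014,.017,.020):
    s=env.servo_line(e+UY*d,vel=.04,f_stop=55); f=env.current_ft_force(); print(d,round(env.current_ee_pos()[1],4),np.round(f,0),tedge(),round(env.current_grip_width(),4))
    if s or abs(f[1])>62: break
E
```

```text
0.008 -0.0985 [ 12. -50. -14.] 324.37 0.0334
0.01 -0.0982 [  8. -59.  -1.] 324.25 0.033
0.012 -0.0979 [ 16. -71. -18.] 324.09 0.033
```

```bash
python3 - <<'E'
from h import *
e=np.array([.5805,-.0986,-.0085])
def rep(): print(round(env.current_ee_pos()[1],4),np.round(env.current_ft_force(),0),tedge())
for off in ([.003,0,-.004],[.005,0,-.006],[.005,0,0],[-.003,0,-.006],[.003,0,-.010]):
    env.servo_line(e+UY*.010+np.array(off),vel=.04,f_stop=60); print(off); rep()
E
```

```text
[0.003, 0, -0.004]
-0.1004 [-4. -7. 14.] 324.73
[0.005, 0, -0.006]
-0.1008 [ -1. -17.   6.] 324.89
[0.005, 0, 0]
-0.0982 [-12. -50.   6.] 324.26
[-0.003, 0, -0.006]
-0.0978 [ -0. -54.  31.] 324.12
[0.003, 0, -0.01]
-0.1002 [ -2. -16.   7.] 324.69
```

```bash
python3 - <<'E'
from h import *
def wheels():
    im=env.snapshot('side'); m=mask(im,(150,50,50),(179,255,255)); out=[]
    hs=cv2.inRange(cv2.cvtColor(im,cv2.COLOR_BGR2HSV),(0,0,0),(179,90,255))
    for b in blobs(m,100):
        h=np.zeros(m.shape,np.uint8); cv2.fillConvexPoly(h,cv2.convexHull(b),255)
        for w in blobs(cv2.bitwise_and(hs,cv2.erode(h,np.ones((3,3)))),6)[:3]:
            (x,y),r=cv2.minEnclosingCircle(w); print('hub',round(x,1),round(y,1),round(r,1),np.round(ray('side',(x,y),.08)[0],4))
        print('blob',cv2.boundingRect(b),cv2.contourArea(b))
wheels(); print('tube',tedge()); st()
# tray front end / ball height
c=env.camera_info('side'); f=192/np.tan(np.radians(c['vfov']/2)); P=np.linalg.inv(c['pose'])
for a in (0,.5): q=P[:3]@np.r_[ball(a),1]; print('ball proj',a,f*q[0]/q[2]+c['cx'],f*q[1]/q[2]+c['cy'])
im=env.snapshot('side').mean(2); ys,xs=np.where(im[185:225,315:350]<30); print('ball px',xs.mean()+315,ys.mean()+185,len(xs))
E
```

```text
hub 274.6 243.7 10.3 [0.5953 0.153  0.08  ]
hub 254.4 223.0 5.7 [0.5842 0.0676 0.08  ]
hub 257.8 245.7 7.4 [0.6311 0.1265 0.08  ]
blob (244, 216, 37, 42) 737.0
tube 324.64
t 72.2 p [ 0.5789 -0.1001 -0.0092] F [ -4.5 -12.5   8.2] w 0.0337
ball proj 0 332.5268658824332 211.1617588468985
ball proj 0.5 331.95297630854657 203.11358195801245
ball px nan nan 0<stdin>:14: RuntimeWarning: Mean of empty slice.
  ret = ret.dtype.type(ret / rcount)
```

```bash
python3 - <<'E'
from h import *
env.open(); env.servo_line(tip([.5806,-.110],.10),vel=.2)
c=-.109; zt=.023
env.servo_line(tip([.5806,c],zt),vel=.15,f_stop=12); env.grab(); env.pause(.2); st(); print(tedge())
e=env.current_ee_pos()
for d in (.004,.007,.010,.013,.016,.019):
    k=max(0,d-.006)
    s=env.servo_line(e+UY*d+np.array([.25*k,0,-.3*k]),vel=.04,f_stop=50); f=env.current_ft_force(); print(d,round(env.current_ee_pos()[1],4),np.round(f,0),np.round(env.current_wrist_torque(),1),tedge(),round(env.current_grip_width(),4))
    if s or abs(f[1])>60: break
E
```

```text
t 74.8 p [ 0.5788 -0.1093 -0.0134] F [-9.2  0.1  7.8] w 0.0335
325.26
0.004 -0.1089 [  2. -23.  -8.] [-8.  -2.4  0.6] 325.05 0.0338
0.007 -0.1087 [  3. -40.  -8.] [-13.5  -3.    1.1] 325.01 0.0333
0.01 -0.1085 [  2. -55.  -1.] [-18.9  -2.3   1.5] 324.79 0.0337
0.013 -0.1051 [ -3. -50.  10.] [-17.6  -0.1   0.4] 324.72 0.0337
0.016 -0.1017 [ -7. -46.  13.] [-16.3   0.8  -0.1] 324.74 0.0335
0.019 -0.1006 [ -9. -57.  19.] [-19.6   1.6   1.1] 324.74 0.0336
```

```bash
python3 - <<'E'
from h import *
e=env.current_ee_pos(); env.servo_line(e-UY*.004,vel=.05); st(); print(tedge())
env.open(); print('open',tedge()); env.servo_line(tip([.5806,-.115],.10),vel=.2)
env.servo_line(tip([.5797,-.150],.10),vel=.2)
c=env.camera_info('wrist'); im=env.snapshot('wrist')
for b in blobs(mask(im,(10,110,60),(32,255,255)),4):
    r=cv2.boundingRect(b); p=ray('wrist',(r[0]+r[2]/2,r[1]+r[3]/2),.05,c)[0]
    if abs(p[0]-.6)<.04: print('pin',r,p)
print(push(-.150,zt=.027,ds=(.003,.006,.009,.012,.015),fmax=45,x=.5797))
E
```

```text
t 77.1 p [ 0.5789 -0.1053 -0.0145] F [ 0.8 -8.3 -2.3] w 0.0338
326.42
open 326.5
pin (221, 266, 12, 29) [ 0.60196843 -0.10479624  0.05      ]
tube before 327.57
t 80.1 p [ 0.578  -0.1503 -0.0093] F [-10.1   0.6   8.3] w 0.0338
gripped 327.61 59.1949157432407
0.003 -0.1494 [  0. -14.  -5.] 327.46 0.0336
0.006 -0.149 [  2. -31.  -9.] 327.4 0.0335
0.009 -0.1486 [  4. -48. -12.] 327.22 0.0332
False
```

```bash
python3 - <<'E'
from h import *
env.open(); env.servo_line(tip([.5800,-.150],.10),vel=.2); print(tedge())
env.servo_line(tip([.583,-.107],.10),vel=.2)
env.servo_line(tip([.583,-.107],.027),vel=.15,f_stop=12); env.grab(); env.pause(.2); st(); print(tedge())
e=np.array([.583,-.107,-.0095])
for d in (.004,.006,.008,.010,.012,.014,.017,.020):
    k=max(0,d-.004)
    s=env.servo_line(e+UY*d+np.array([.25*k,0,-.15*k]),vel=.04,f_stop=50); f=env.current_ft_force(); print(d,np.round(env.current_ee_pos(),4),np.round(f,0),tedge(),round(env.current_grip_width(),4))
    if s or abs(f[1])>50: break
E
```

```text
327.54
t 83.9 p [ 0.5787 -0.1076 -0.0091] F [-17.7   2.7  16.5] w 0.0336
327.69
0.004 [ 0.5787 -0.1039 -0.0091] [-15.  -1.  12.] 326.54 0.034
0.006 [ 0.5787 -0.103  -0.0091] [-17.  -6.  15.] 326.37 0.0338
0.008 [ 0.5787 -0.1025 -0.0091] [-18. -15.  18.] 326.19 0.0336
0.01 [ 0.5786 -0.1011 -0.0091] [-21. -14.  21.] 325.57 0.0334
0.012 [ 0.5786 -0.0995 -0.0092] [-23. -18.  25.] 325.17 0.0338
0.014 [ 0.5785 -0.0992 -0.0092] [-24. -28.  26.] 325.07 0.0334
0.017 [ 0.5785 -0.0967 -0.0095] [-25. -27.  31.] 324.71 0.0337
0.02 [ 0.5784 -0.0964 -0.0095] [-25. -42.  34.] 324.63 0.0338
```

```bash
python3 - <<'E'
from h import *
for x,y,z in ((.588,-.092,-.0075),(.590,-.089,-.006),(.590,-.086,-.006),(.592,-.083,-.006),(.592,-.080,-.006)):
    s=env.servo_line([x,y,z],vel=.04,f_stop=50); f=env.current_ft_force(); print(np.round(env.current_ee_pos(),4),np.round(f,0),tedge(),round(env.current_grip_width(),4),round(env.current_clock(),1))
    if s or abs(f[1])>65: break
E
```

```text
[ 0.5782 -0.0971 -0.0093] [-3. -1.  2.] 324.71 0.0341 86.6
```

```bash
python3 - <<'E'
from h import *
e=env.current_ee_pos()
for dx,dy,dz in ((.003,.001,0),(.005,.003,0),(.006,.005,0),(.006,.007,.001),(.006,.009,.001),(.006,.011,.002),(.006,.013,.002)):
    env.servo_line(e+np.array([dx,dy,dz]),vel=.04,f_stop=80); f=env.current_ft_force(); print(np.round(env.current_ee_pos(),4),np.round(f,0),np.round(env.current_wrist_torque(),1),tedge(),round(env.current_grip_width(),4),round(env.current_clock(),1))
    if np.linalg.norm(f)>78: break
E
```

```text
[ 0.5778 -0.0972 -0.0093] [-12.  -4.   7.] [-1.6  1.7 -0.6] 324.73 0.034 86.9
[ 0.5777 -0.097  -0.0093] [-17. -13.  10.] [-4.8  2.8 -0.2] 324.72 0.0337 87.2
[ 0.5776 -0.0969 -0.0093] [-19. -23.  10.] [-8.1  3.1  0.1] 324.72 0.0335 87.5
[ 0.5775 -0.0966 -0.0091] [-14. -33.   2.] [-12.    1.4   0. ] 324.68 0.0338 87.8
[ 0.5774 -0.0965 -0.0091] [-11. -44.  -1.] [-15.7   0.6   0.4] 324.62 0.0339 88.1
[ 0.5773 -0.0963 -0.009 ] [ -7. -57. -11.] [-19.7  -1.5   1. ] 324.6 0.0338 88.4
[ 0.5779 -0.0865 -0.009 ] [-16.   1.  -0.] [-0.4  2.7 -0.7] 321.44 0.0337 88.7
```

It's past the pin nose and sliding freely. I'll continue to the inner hole.

```bash
python3 - <<'E'
from h import *
env.servo_line(env.current_ee_pos(),vel=.05); e=env.current_ee_pos(); st()
print(env.servo_line(e+UY*.064,vel=.06,f_stop=25)); st(); print(tedge())
e=env.current_ee_pos()
for d in (.0015,.003,.0045,.006,.0075,.009):
    env.servo_line(e+UY*d,vel=.02); f=env.current_ft_force(); print(np.round(env.current_ee_pos(),4),np.round(f,0),tedge())
    if abs(f[1])>14: break
E
```

```text
t 89.0 p [ 0.5784 -0.0858 -0.009 ] F [ 0.3  0.5 -5.5] w 0.0337
False
t 90.2 p [ 0.5798 -0.0202 -0.009 ] F [-4.  10.3 -2.2] w 0.0336
299.98
[ 0.5798 -0.0185 -0.009 ] [-2.  3. -2.] 299.4
[ 0.5798 -0.0174 -0.009 ] [-1. -1. -2.] 299.15
[ 0.5798 -0.0166 -0.009 ] [-0. -6. -3.] 298.69
[ 0.5798 -0.0166 -0.009 ] [  1. -15.  -4.] 298.67
```

```bash
python3 - <<'E'
from h import *
g=cv2.imread('pics/top0.png').astype(float)[172:177,285:320].mean((0,2)); print('initial',g.round()[10:18])
env.open(); print(tedge()); env.servo_line(Z(env.current_ee_pos(),.17),vel=.3)
env.servo_line(tip([.5808,-.105],.20),vel=.3); st()
c=env.camera_info('wrist'); im=env.snapshot('wrist'); cv2.imwrite('pics/w20.png',im)
for b in blobs(mask(im,(10,100,60),(32,255,255)),4):
    r=cv2.boundingRect(b); print(r,ray('wrist',(r[0]+r[2]/2,r[1]+r[3]/2),.02,c)[0])
for fn in ('pics/w10.png','pics/w20.png'):
    m=cv2.imread(fn).mean(2)[150:166].mean(0); print(fn,[(k,int(m[k]-m[k-1])) for k in range(220,310) if abs(m[k]-m[k-1])>15])
t=env.snapshot('top'); 
for nm,lo,hi,z in (('pink',(150,60,80),(179,255,255),.08),('wood',(8,60,120),(22,200,255),.02)):
    for c in blobs(mask(t,lo,hi)):
        r=cv2.minAreaRect(c); print(nm,np.round(r[0],1),np.round(r[1],1),round(r[2]),np.round(ray('top',r[0],z)[0],4))
E
```

```text
initial [170. 173. 171. 171. 148.  86.  80.  85.]
298.69
t 93.3 p [ 0.5797 -0.1062  0.1612] F [-0.4 -0.3 -0. ] w 0.0853
(49, 96, 55, 124) [ 0.75956277 -0.13169989  0.02      ]
(329, 137, 127, 67) [ 0.4297322  -0.10587703  0.02      ]
(227, 174, 9, 21) [ 0.60357364 -0.09741277  0.02      ]
pics/w10.png [(224, -18), (225, -21), (241, 23), (242, 40), (243, 31), (280, -23), (281, -41), (282, -33), (298, 16), (299, 15)]
pics/w20.png [(234, 22), (235, 41), (236, 34), (273, -21), (274, -39), (275, -37), (276, -15), (290, 15)]
wood [283.4 222.5] [38.4 13.4] 73 [ 0.4323 -0.1013  0.02  ]
wood [110.    1.5] [  3. 116.] 90 [1.1367 0.4817 0.02  ]
wood [152.1 247.8] [21.8 18.7] 74 [0.3414 0.3118 0.02  ]
```

```bash
cat >> h.py <<'E'
def wedge():
    c=env.camera_info('wrist'); im=env.snapshot('wrist'); cv2.imwrite('pics/wedge.png',im); out=None
    for b in blobs(mask(im,(8,50,90),(24,215,255)),800):
        hull=cv2.approxPolyDP(b,4,True)[:,0]; p=ray('wrist',b[:,0],.02,c)[:,:2].astype(np.float32)
        r=cv2.minAreaRect(p); L=max(r[1]); 
        if abs(L-.12)<.03:
            out=r; print('wedge',r, 'corners z0',np.round(ray('wrist',hull,0.0,c)[:,:2],4).tolist(), 'z.034',np.round(ray('wrist',hull,.034,c)[:,:2],4).tolist())
    return out
E
python3 - <<'E'
from h import *
env.move_to(tip([.42,-.104],.24),down(.25)); st(); wedge()
E
```

```text
t 95.0 p [ 0.4203 -0.1037  0.203 ] F [0.4 0.6 0.2] w 0.0855
wedge ((0.4292800724506378, -0.10305340588092804), (0.12824822962284088, 0.04510249197483063), 17.10797119140625) corners z0 [[0.4958, -0.1033], [0.4823, -0.0644], [0.3552, -0.1024], [0.3705, -0.1455]] z.034 [[0.4958, -0.1017], [0.4835, -0.0662], [0.3677, -0.1008], [0.3817, -0.1401]]
```

The near look puts the thin end's middle at (0.489, -0.084) and the thick end's at (0.375, -0.1205), so the yaw is 17.7° and the length 120 mm. I'll grip near the thick end.

```bash
python3 - <<'E'
from h import *
g=np.array([.3957,-.1138,0]); yaw=np.radians(17.7)
print(env.ik(tip(g,0.0),down(yaw)) is not None, env.ik(tip([.433,.085],.0),DY) is not None,env.ik(tip([.52,.085],.0),DY) is not None)
env.move_to(tip(g,.12),down(yaw)); st()
print(env.servo_line(tip(g,.001),vel=.15,f_stop=10)); st(); env.grab(); st()
if env.current_grip_width()>.03:
    env.servo_line(Z(env.current_ee_pos(),.05),vel=.2); st()
    env.move_to(tip([.433,.0872],.087),DY); st()
E
```

```text
True True True
t 95.6 p [ 0.3968 -0.1139  0.0838] F [1.6 0.  1.5] w 0.0852
False
t 96.5 p [ 0.3969 -0.1136 -0.0351] F [-0.  -0.5 -0.4] w 0.0855
t 97.0 p [ 0.3962 -0.1137 -0.0353] F [-2.5  1.6 10.9] w 0.039
t 97.6 p [ 0.396  -0.1136  0.05  ] F [-0.1 -0.2 -1.3] w 0.0389
t 98.5 p [0.432  0.0868 0.0489] F [ 0.  -0.8 -1.4] w 0.0386
```

```bash
python3 - <<'E'
from h import *
e=env.current_ee_pos()
print(env.servo_line(Z(e,-.0352),vel=.1,f_stop=6)); st()
e=env.current_ee_pos()
print(env.servo_line(e+UX*.055,vel=.06,f_stop=15)); st()
e1=env.current_ee_pos()
print(env.servo_line(e1+UX*.05,vel=.03,f_stop=22)); st()
E
```

```text
True
t 99.3 p [ 0.4311  0.0854 -0.0352] F [-2.7 -1.   8.6] w 0.0391
True
t 99.6 p [ 0.4323  0.0848 -0.0352] F [-1.  -0.1  3.6] w 0.0393
False
t 101.4 p [ 0.4816  0.0828 -0.0351] F [-4.1 -0.5  5.5] w 0.0391
```

```bash
python3 - <<'E'
from h import *
e=env.current_ee_pos()
print(env.servo_line(e+UX*.05,vel=.03,f_stop=25)); st()
e=env.current_ee_pos()
for d in (.002,.004,.006,.008):
    env.servo_line(e+UX*d,vel=.03); st()
    if env.current_ft_force()[0]<-35: break
E
```

```text
True
t 102.6 p [ 0.5175  0.0819 -0.0352] F [-3.3  0.8  6. ] w 0.0391
t 102.8 p [ 0.5174  0.0817 -0.0353] F [-14.7   3.7  14. ] w 0.039
t 103.1 p [ 0.5175  0.0815 -0.0353] F [-23.3   9.   21.5] w 0.0386
t 103.3 p [ 0.5178  0.0812 -0.0354] F [-29.7  10.9  26.5] w 0.0392
t 103.6 p [ 0.5179  0.0811 -0.0355] F [-37.4  15.3  32.7] w 0.0388
```

```bash
python3 - <<'E'
from h import *
env.open(); e=env.current_ee_pos()
env.servo_line(Z(e,.16),vel=.2); st()
c=env.camera_info('wrist'); wedge(); print(tedge())
B=lambda a: ball(a)+np.array([-.003,-.0005,-.021-OFF])
env.move_to(Z(B(.5),.25),DY); print(env.servo_line(B(.5),vel=.15,f_stop=12)); env.grab(); st()
if env.current_grip_width()>.015:
    for a in np.linspace(.3,-.5,5):
        s=env.servo_line(B(a),vel=.08,f_stop=30); st()
        if s: print('stop',a);break
    e=env.current_ee_pos(); print(env.servo_line(e+[.002,0,-.005],vel=.03,f_stop=12)); st()
E
```

```text
t 105.2 p [0.525  0.0812 0.1589] F [-0.1  0.3 -0.1] w 0.0854
298.76
False
t 107.6 p [0.4596 0.2209 0.1332] F [-3.6  4.   2.2] w 0.025
t 108.0 p [0.453  0.221  0.1172] F [-3.4  4.7  1.4] w 0.0249
t 108.3 p [0.4491 0.2211 0.1003] F [-5.9  5.7  1.4] w 0.0248
t 108.7 p [0.4486 0.221  0.0829] F [-6.5  7.  -0.7] w 0.0253
t 109.0 p [0.4535 0.221  0.0669] F [-1.2  5.9 -0.2] w 0.0249
t 109.4 p [0.4606 0.2209 0.0517] F [0.8 4.9 1.8] w 0.0249
True
t 109.6 p [0.4619 0.221  0.0498] F [ 1.2 -0.7  0.9] w 0.025
```

```bash
python3 - <<'E'
from h import *
print(env.servo_line(env.current_ee_pos()+[.002,0,-.004],vel=.03,f_stop=15)); st()
env.open(); env.servo_line(Z(env.current_ee_pos(),.22),vel=.3)
c=env.camera_info('wrist'); im=env.snapshot('wrist')
for b in blobs(cv2.inRange(im,(0,0,0),(32,32,32)),100)[:6]:
    (x,y),r=cv2.minEnclosingCircle(b)
    if 10<r<30: print('ball',x,y,r,ray('wrist',(x,y),.109,c)[0])
env.move_to([.43,.04,.25],DY); st()
c=env.camera_info('wrist'); im=env.snapshot('wrist'); cv2.imwrite('pics/fin.png',im)
for b in blobs(mask(im,(8,50,90),(24,215,255)),150):
    p=ray('wrist',cv2.approxPolyDP(b,4,True)[:,0],.02,c); print('wood',np.round(p[:,:2],3).tolist())
for b in blobs(mask(im,(150,50,50),(179,255,255)),200):
    r=cv2.boundingRect(b);print('pink',r,np.round(ray('wrist',(r[0]+r[2]/2,r[1]+r[3]/2),.07,c)[0],3))
t=env.snapshot('top');cv2.imwrite('pics/topf.png',t); t0=cv2.imread('pics/top0.png')
for nm,lo,hi,z in (('pin',(12,120,80),(30,255,255),.05),):
    for q in (t0,t):
        print([(np.round(cv2.minAreaRect(b)[0],1).tolist(),cv2.contourArea(b)) for b in blobs(mask(q,lo,hi),1) if cv2.boundingRect(b)[1]>140])
print(env.current_clock())
E
```

```text
True
t 109.8 p [0.4655 0.2211 0.0474] F [ 1.2 -3.2  3.5] w 0.025
ball 261.6351318359375 181.4729766845703 12.858166694641113 [0.46014707 0.2198988  0.109     ]
t 112.0 p [0.4298 0.0396 0.2495] F [-0.  -0.1  0.1] w 0.0853
wood [[0.546, 0.101], [0.496, 0.104], [0.495, 0.061], [0.544, 0.058]]
wood [[0.371, 0.322], [0.351, 0.338], [0.331, 0.337], [0.312, 0.318], [0.314, 0.287], [0.336, 0.273], [0.358, 0.276], [0.375, 0.296]]
pink (92, 0, 94, 51) [0.575 0.16  0.07 ]
[([154.0, 247.0], 334.0), ([269.2, 217.8], 249.5), ([286.0, 167.5], 3.0)]
[([224.5, 188.0], 19.0), ([286.0, 167.5], 3.5)]
112.1083
```

```bash
python3 -c "
from cell import env
print(env.close_job())"
```

```text
the job is handed in; nothing more can be done
None
```

I handed the job in at about 112 s: lever raised then lowered, both pink wheels (no third was seen) in bays 1 and 2, tray back in with the pin out, and the wedge jammed with about 50 mm outside. Sliding the loaded tray in took several pushes, with wrist force up to roughly 75 N in my readings; the end state was checked by measurement only, as I had used all my picture views.

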